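Pop open a photometer's sample port

TASK

Open the sample port of the photometer with the round hatch: press the hatch down once with a fingertip, not hard (the ribs at its free edge are where it gives way most easily), and let go so that it pops up by itself. Then keep your hand clear and watch it for about two seconds to make sure that it stays open; do not push it back down. Leave the square hatch shut, and do not lift or shift the jugs, bottles and other things on the bench.

Things in the scene. Friction and masses are not known exactly. Their poses are not given: they have to be found in the camera images.
- round_unit: Bench photometer, a low white plastic box 120 x 110 x 70 mm (x, y, z), fixed to the bench, with a round (64 mm diameter, 10 mm thick) grey plastic hatch on top and a dark display on its front. Origin: centre of its underside. Its -x side is the front (display; free edge of the hatch), z is up; the hatch's hinge is towards +x.
- round_hatch (a joint): Hinge of the round hatch, rad: about 0 shut and latched, negative pressed in (stop -0.11), positive open (stop 1.10). Sprung open, held by a push-push latch: pressed past -0.08 (4.5 mm at the ribs) and let go, it swings up within a second and stays; pushed down and in again, it latches. At the ribs it resists with about 2 N, then meets a firm stop 6 mm down.
- round_hatch_press (a point): Point on the upper face of the round hatch, amid three low ribs near its free edge: the place to press. 78 mm above the bench when shut, 18 mm in front (-x of the unit) of the hatch's centre and 56 mm from the hinge axis. The shut hatch stands 8 mm proud of the box, clear of the box even at the stop. Moves with the hatch; z is normal to it.
- round_hatch_hinge (a point): Middle of the hinge axis of the round hatch, 73 mm above the bench, 38 mm behind (+x of the unit) the hatch's centre. The axis runs along the unit's y. The open hatch's free edge rises about 65 mm above it.
- square_unit: Bench photometer, a low white plastic box 120 x 110 x 70 mm (x, y, z), fixed to the bench, with a square (64 x 64 mm, 10 mm thick) grey plastic hatch on top and a dark display on its front. Origin: centre of its underside. Its -x side is the front (display; free edge of the hatch), z is up; the hatch's hinge is towards +x.
- square_hatch (a joint): Hinge of the square hatch, rad: about 0 shut and latched, negative pressed in (stop -0.11), positive open (stop 1.10). Sprung open, held by a push-push latch: pressed past -0.08 (4.5 mm at the ribs) and let go, it swings up within a second and stays; pushed down and in again, it latches. At the ribs it resists with about 2 N, then meets a firm stop 6 mm down.
- square_hatch_press (a point): Point on the upper face of the square hatch, amid three low ribs near its free edge: the place to press. 78 mm above the bench when shut, 18 mm in front (-x of the unit) of the hatch's centre and 56 mm from the hinge axis. The shut hatch stands 8 mm proud of the box, clear of the box even at the stop. Moves with the hatch; z is normal to it.
- square_hatch_hinge (a point): Middle of the hinge axis of the square hatch, 73 mm above the bench, 38 mm behind (+x of the unit) the hatch's centre. The axis runs along the unit's y. The open hatch's free edge rises about 65 mm above it.
- jug: Clear plastic measuring jug with handle, 72 mm wide, 110 mm high, standing between the photometers; empty. Loose, to be left alone. Origin: centre of its underside.
- jug_b: Larger clear plastic measuring jug with handle, 90 mm wide, 130 mm high, on the left of the bench; empty. Loose, to be left alone. Origin: centre of its underside.
- marker: Marker pen 120 mm long, 15 mm thick, lying on the bench before and between the photometers. Loose, to be left alone. Origin: centre of its underside.
- dish: Small white ceramic bowl, 100 mm wide, 22 mm high, behind and between the photometers. Loose, to be left alone. Origin: centre of its underside.
- flask: White plastic bottle 60 mm wide, 160 mm high to its cap, behind and between the photometers. Loose, to be left alone. Origin: centre of its underside.
- tub: White screw-top jar, 76 mm wide, 70 mm high, on the right of the bench. Loose, to be left alone. Origin: centre of its underside.
- vial: Small amber glass vial, 30 mm wide, 55 mm high, close beside the round-hatch photometer. Loose, to be left alone. Origin: centre of its underside.
- tin: Small aluminium cylinder, 34 mm wide, 40 mm high, close beside the square-hatch photometer. Loose, to be left alone. Origin: centre of its underside.

How it is judged:
By the outcome, as a careful person would: the job done as asked, in the order asked, and still so for the second after the job is handed in, with the robot touching nothing.
It also fails if it takes over 35 s, if anything falls off the work surface, if the arm or the gripper's body presses on something with over 40 N, if the wrist force passes 120 N, or if a joint passes its speed limit or range.

ROBOT

A 6-joint arm with a two-finger parallel gripper is mounted at the origin on the work surface. World frame = base frame: x ahead of the robot, y to its left, z up, the work surface at z = 0. Lengths are in m, angles in rad, forces in N, time in s.
With the tool pointing down it reaches from about 0.425 to 0.95 m from the base axis. Payload 3.5 kg.
Tool frame: the origin (TCP) lies at the very end of the fingers, on their centre line; the grasp point (between the pads) lies behind it (ctrl.grasp_offset is the z of the grasp point in the tool frame, in m); z points along the fingers, x is the direction in which the jaws open and shut, and the axes are right-handed (so a half turn about z gives the same grasp; the last joint's range is limited). The gripper opens to 85 mm and grips with 20 to 120 N. Pads are 22 mm wide; open, the fingers measure 114 mm over their backs; the gripper's body (76 mm by 85 mm) begins 54 mm behind the grasp point. The pads swing forward as they close: fully open they stand 13 mm farther back than shut.
Start: joints at [1.081, 0.286, 1.577, -0, 1.279, -0.15], TCP at [0.225, 0.636, 0.231] pointing down, gripper open.
Joint ranges: [-2.77, 2.77], [-0.9, 2.22], [0.21, 2.48], [-1.53, 4.67], [0.24, 2.81], [-2.84, 2.84]. Speed limits (rad/s): [2.79, 2.79, 3.14, 3.14, 3.14, 3.14].

INTERFACE

Orientations are given as a unit quaternion [x, y, z, w].
In Python, from plant import ctrl gives the robot as it stands.
- The arm moves only by the shell command python3 -m jog 'ROWS' [FORCE]. ROWS is JSON, a list of rows, each an object with "grip": the closure, from 0 (fully open) to 1 (shut); "xyz": the shift along the tool's x, y, z in m, a list of three; "dr": the turn, a rotation vector about the tool's x, y, z in rad, a list of three. A call has 1 to 12 rows; each row is the pose to reach, as a shift and turn from the pose commanded when the call began, along the tool's axes at that moment; what a row does not reach only later rows make up. A row lasts 1/12 s, in which the tool goes at most 41.7 mm and 7.16 degrees, less where a joint would pass 70% of its speed; a pose out of reach is approached as far as the arm can. A call with a gripper value outside its range is refused whole. The fingers move at their own pace and stop on an object; FORCE is the grip in N (left out, the last holds). Time passes only in rows, so rows that repeat a pose let the fingers close. It gives the time, the measured TCP pose, the force and the opening at its end, in the units of the state.
- ctrl.get_state(): the state, without advancing time (a new reading comes with each control period).
- ctrl.read_camera(name): name is "scene" or "top"; returns the picture (420x560x3 uint8, red, green, blue); there is no depth.
- ctrl.get_calibration(name): a dict with "mtx" (3x3 intrinsics, pixels), "R" (3x3) and "t" (3): a world point X has camera coordinates R X + t. Camera axes: x right, y down, z forward; pixel columns grow to the right and rows downward; lengths in m; the calibration is good to about 2 mm. A picture is of the moment at which its call begins. get_calibration takes no time and is no camera call.
- ctrl.sign_off(): hands the job in, once; it reports no verdict.
The state is a dict: "time": time; "qpos": joint angles; "dq": joint speeds; "joint_efforts": joint torques, N m; "eef_pos": TCP position; "tcp_rot": TCP orientation; "contact_force": force on the tool from outside, world axes, zero at the start; "wrist_torque": the same for the moment, N m; "opening": opening from 0.0 (shut) to 1.0 (fully open).
Only numpy, scipy, OpenCV 4.12 (cv2) and the standard library are available. Lean on these libraries where they do the work, as an engineer would, in place of code of your own. Each camera call takes 0.05 s, during which the arm holds its last target.

## Working session

There is one attempt and no reset: what is moved stays moved. The work goes in short steps, Python scripts to look and compute and a shell command to move; the robot and the scene stay as the last step left them, time stands still between calls to the robot, and variables do not carry over. Pictures are saved under pics/ and viewed, and the job is handed in when it is done.

```bash
mkdir -p pics; python3 - <<'E'
from plant import ctrl
import cv2
s=ctrl.get_state();print(s)
print(ctrl.grasp_offset)
for n in("scene","top"):
    im=ctrl.read_camera(n);cv2.imwrite(f"pics/{n}0.png",im[:,:,::-1]);c=ctrl.get_calibration(n);print(n,c, -c["R"].T@c["t"])
E
```

```text
{'time': 0.0, 'qpos': array([ 1.08101314e+00,  2.87193073e-01,  1.57815470e+00, -1.12376544e-05,
        1.27857361e+00, -1.49954426e-01]), 'dq': array([-0.00098549, -0.00119838, -0.00047011, -0.00163308, -0.00135662,
       -0.00038056]), 'joint_efforts': array([ 6.96307179e-04, -4.05990243e+01, -2.92621851e+01, -1.64907219e-04,
        5.86780894e-03, -1.08936706e-05]), 'eef_pos': array([0.22463526, 0.63584464, 0.22994096]), 'tcp_rot': array([ 8.16492737e-01,  5.77354531e-01, -1.03804333e-03,  5.27484919e-04]), 'contact_force': array([ 0.76658532,  0.00564106, -0.16298098]), 'wrist_torque': array([ 0.02201376, -0.06910302, -0.01755915]), 'opening': 0.9949700598266281}
-0.0187
scene {'mtx': array([[408.26719546,   0.        , 288.24851569],
       [  0.        , 408.26719546, 210.65985661],
       [  0.        ,   0.        ,   1.        ]]), 'R': array([[ 0.41668666,  0.90899242, -0.01024753],
       [ 0.59975577, -0.28336733, -0.74832879],
       [-0.68312901,  0.30567261, -0.66324883]]), 't': array([-0.22458392, -0.29034717,  1.73397509])} [ 1.4522472  -0.40815851  0.93048038]
top {'mtx': array([[414.13314991,   0.        , 279.62224276],
       [  0.        , 414.13314991, 210.81966793],
       [  0.        ,   0.        ,   1.        ]]), 'R': array([[-0.02478932, -0.9995312 , -0.0179684 ],
       [-0.9832042 ,  0.02762751, -0.18040569],
       [ 0.18081754,  0.01319447, -0.98342815]]), 't': array([0.01132818, 0.58993674, 1.29236035])} [ 0.34662768 -0.02202762  1.37757504]
```

View pics/top0.png

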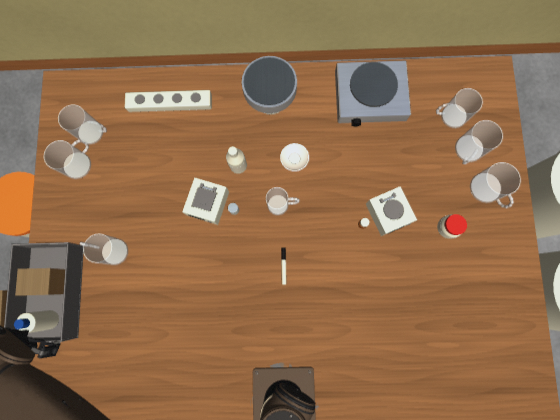

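View pics/scene0.png

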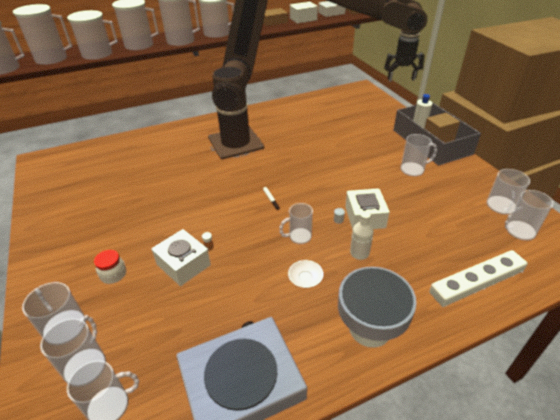

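The top view shows the round unit around (393,210), the vial at (365,223), the red-lidded tub at (453,226) and the square unit at (205,200). The arm is at the lower left. In the scene view the round unit is around (180,255).

```bash
python3 - <<'E'
import cv2,numpy as np
a=cv2.imread("pics/top0.png")[175:245,345:480];b=cv2.imread("pics/scene0.png")[220:290,140:230]
cv2.imwrite("pics/z1.png",cv2.resize(a,None,fx=5.9,fy=5.9,interpolation=cv2.INTER_CUBIC))
cv2.imwrite("pics/z2.png",cv2.resize(b,None,fx=7,fy=7,interpolation=cv2.INTER_CUBIC))
E
```

```text
(no output)
```

View pics/z1.png

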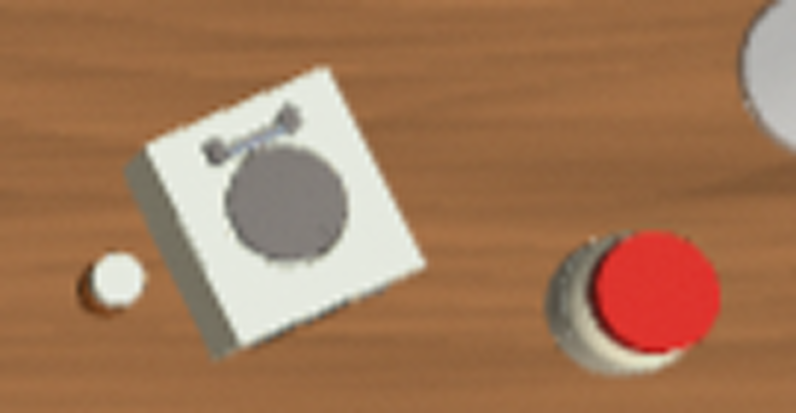

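View pics/z2.png

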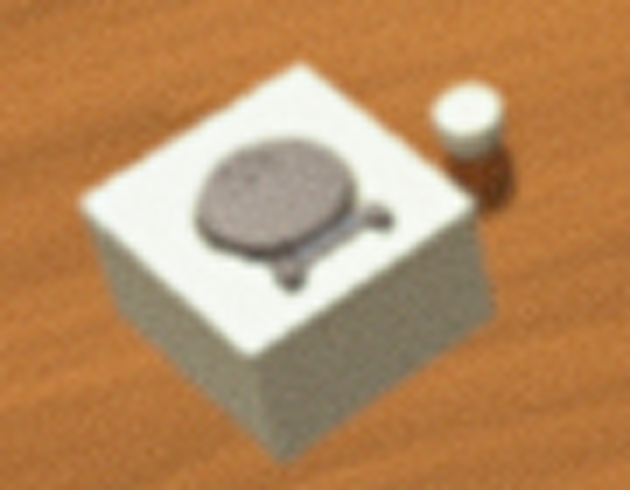

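The enlarged top view puts the hatch disc at about crop (287,205) and the hinge bar at (253,135). The free edge therefore faces down and to the right. Next I measure with masks and rays in both views.

```bash
cat > h.py <<'E'
import numpy as np,cv2
from plant import ctrl
from scipy.spatial.transform import Rotation as Ro
def ray(n,uv,z):
    c=ctrl.get_calibration(n);C=-c["R"].T@c["t"]
    d=c["R"].T@np.linalg.inv(c["mtx"])@np.r_[uv,1.]
    return (C+d*(z-C[2])/d[2])[:2]
def proj(n,X):
    c=ctrl.get_calibration(n);p=c["mtx"]@(c["R"]@np.array(X,float)+c["t"]);return p[:2]/p[2]
E
python3 - <<'E'
from h import *
for n,(x0,y0,x1,y1) in {"top":(367,182,420,238),"scene":(148,225,215,285)}.items():
    im=cv2.imread(f"pics/{n}0.png");S=4
    cr=cv2.resize(im[y0:y1,x0:x1],None,fx=S,fy=S,interpolation=cv2.INTER_CUBIC)
    f=lambda p:np.array([(p[0]+.5)/S-.5+x0,(p[1]+.5)/S-.5+y0])
    hsv=cv2.cvtColor(cr,cv2.COLOR_BGR2HSV)
    w=((hsv[...,2]>185)&(hsv[...,1]<50)).astype(np.uint8)
    k=max(cv2.findContours(w,0,2)[0],key=cv2.contourArea)
    box=np.zeros_like(w);cv2.drawContours(box,[k],-1,1,-1)
    q=cv2.approxPolyDP(cv2.convexHull(k),12,True)[:,0]
    Q=np.array([ray(n,f(p),.07) for p in q]);print(n,"corners",len(Q),Q.round(4).tolist())
    print(" sides",np.linalg.norm(Q-np.roll(Q,-1,0),axis=1).round(4),"mean",Q.mean(0).round(4))
    g=((hsv[...,2]<170)&(box>0)).astype(np.uint8)
    g=cv2.morphologyEx(g,cv2.MORPH_OPEN,np.ones((21,21)) if n=="top" else np.ones((17,17)))
    k=max(cv2.findContours(g,0,1)[0],key=cv2.contourArea)
    P=np.array([ray(n,f(p[0]),.078) for p in k]).astype(np.float32)
    print(" hatch",cv2.fitEllipse(P*1000), cv2.contourArea(k)/S/S)
for n,p in(("top",(365,222.5)),):print("vial top",ray(n,p,.055))
print("tub",ray("top",(345+657/5.9,175+292/5.9),.07))
print("jug",ray("top",(278,196),.11))
# hinge lugs
for n,ps in (("top",[(345+215/5.9,175+152/5.9),(345+290/5.9,175+118/5.9)]),("scene",[(140+290/7,220+277/7),(140+380/7,220+217/7)])):
    print(n,"lugs",[ray(n,p,.075).round(4) for p in ps])
s=ctrl.get_state();print(Ro.from_quat(s["tcp_rot"]).as_matrix().round(3))
E
```

```text
top corners 4 [[0.6563, -0.3946], [0.5472, -0.4385], [0.5067, -0.3389], [0.6171, -0.2947]]
 sides [0.1177 0.1075 0.119  0.1074] mean [ 0.5818 -0.3667]
 hatch ((581.2239990234375, -365.0506896972656), (62.746700286865234, 65.65107727050781), 124.41976928710938) 314.8125
scene corners 4 [[0.5072, -0.3362], [0.6155, -0.2932], [0.6565, -0.3948], [0.546, -0.4365]]
 sides [0.1165 0.1095 0.1182 0.1074] mean [ 0.5813 -0.3652]
 hatch ((611.671630859375, -356.2830810546875), (27.539358139038086, 49.41535186767578), 41.985111236572266) 90.78125
vial top [ 0.54387198 -0.27807269]
tub [ 0.52731784 -0.56293036]
jug [ 0.62702525 -0.00110965]
top lugs [array([ 0.6097, -0.3309]), array([ 0.6273, -0.3728])]
scene lugs [array([ 0.6309, -0.3695]), array([ 0.6143, -0.3284])]
[[ 0.333  0.943 -0.001]
 [ 0.943 -0.333 -0.002]
 [-0.002 -0.    -1.   ]]
```

The two views agree. The box centre is (0.5815, -0.3655) and its sides measure 118 × 108 mm against 120 × 110 given. The unit's +x axis is about (0.928, 0.372), and the hinge lugs lie 38 mm along it as expected. That puts the press point at about (0.565, -0.372, 0.078), a reach of 0.676 m. I shut the gripper and go there high, by way of (0.5, 0.1), to stay clear of the minimum reach.

```bash
python3 -m jog '[{"grip":1,"xyz":[-0.01,0.01,-0.01],"dr":[0,0,0]},{"grip":1,"xyz":[-0.03,0.03,-0.03],"dr":[0,0,0]},{"grip":1,"xyz":[-0.055,0.06,-0.03],"dr":[0,0,0]},{"grip":1,"xyz":[-0.08,0.085,-0.03],"dr":[0,0,-0.1]},{"grip":1,"xyz":[-0.105,0.11,-0.03],"dr":[0,0,-0.2]},{"grip":1,"xyz":[-0.13,0.14,-0.03],"dr":[0,0,-0.3]},{"grip":1,"xyz":[-0.16,0.165,-0.03],"dr":[0,0,-0.4]},{"grip":1,"xyz":[-0.185,0.19,-0.03],"dr":[0,0,-0.5]},{"grip":1,"xyz":[-0.21,0.22,-0.03],"dr":[0,0,-0.6]},{"grip":1,"xyz":[-0.235,0.245,-0.03],"dr":[0,0,-0.72]},{"grip":1,"xyz":[-0.26,0.27,-0.03],"dr":[0,0,-0.72]},{"grip":1,"xyz":[-0.29,0.3,-0.03],"dr":[0,0,-0.72]}]'
cat > d.py <<'E'
from h import *
import sys
s=ctrl.get_state();R=Ro.from_quat(s["tcp_rot"]).as_matrix()
T=np.array(eval(sys.argv[1]));print("t",s["time"],"pos",s["eef_pos"].round(4),"F",s["contact_force"].round(2),"q",s["qpos"].round(2),"open",s["opening"])
print("tool delta",(R.T@(T-s["eef_pos"])).round(4)," tooly",R[:,1].round(3),"z",R[:,2].round(4))
ux=np.array([.928,.372,0]);print("yaw err",np.arctan2(np.cross(R[:,1],ux)[2],R[:,1]@ux))
E
python3 d.py "[.5,.1,.26]"
```

```text
time: 1.1
eef_pos: [0.4107, 0.2623, 0.2609]
tcp_rot: [0.56, 0.828, -0.0, -0.0]
contact_force: [1.1, 0.2, 0.5]
opening: -0.002
t 1.1 pos [0.4107 0.2623 0.2609] F [1.05 0.21 0.45] q [ 0.36 -0.16  1.99  0.    1.31 -1.59] open -0.002176416253272468
tool delta [-0.1839  0.0224  0.0009]  tooly [ 0.928  0.372 -0.   ] z [-5.e-04  2.e-04 -1.e+00]
yaw err -0.0003710879389567324
```

Yaw is aligned and the gripper is shut. From here the straight line to above the hatch stays more than 0.45 m from the base axis.

```bash
python3 -m jog '[{"grip":1,"xyz":[-0.02,-0.003,0],"dr":[0,0,0]},{"grip":1,"xyz":[-0.055,-0.008,0],"dr":[0,0,0]},{"grip":1,"xyz":[-0.095,-0.014,0],"dr":[0,0,0]},{"grip":1,"xyz":[-0.135,-0.02,0],"dr":[0,0,0]},{"grip":1,"xyz":[-0.175,-0.025,0],"dr":[0,0,0]},{"grip":1,"xyz":[-0.215,-0.031,0],"dr":[0,0,0]},{"grip":1,"xyz":[-0.255,-0.037,0],"dr":[0,0,0]},{"grip":1,"xyz":[-0.295,-0.042,0],"dr":[0,0,0]},{"grip":1,"xyz":[-0.335,-0.048,0],"dr":[0,0,0]},{"grip":1,"xyz":[-0.375,-0.054,0],"dr":[0,0,0]},{"grip":1,"xyz":[-0.415,-0.06,0],"dr":[0,0,0]},{"grip":1,"xyz":[-0.455,-0.066,0],"dr":[0,0,0]}]'
python3 d.py "[.565,-.372,.26]"
```

```text
time: 2.1
eef_pos: [0.5181, -0.1853, 0.2608]
tcp_rot: [0.561, 0.828, 0.0, -0.0]
contact_force: [0.4, 0.5, 1.1]
opening: -0.001
t 2.1 pos [ 0.5181 -0.1853  0.2608] F [0.36 0.49 1.14] q [-0.53 -0.01  1.85  0.    1.3  -2.48] open -0.0007464399698166775
tool delta [-0.1908 -0.0257  0.0007]  tooly [ 0.929  0.371 -0.   ] z [-6.e-04  5.e-04 -1.e+00]
yaw err 0.001480274102338925
```

```bash
python3 -m jog '[{"grip":1,"xyz":[-0.03,-0.004,0],"dr":[0,0,0]},{"grip":1,"xyz":[-0.065,-0.009,0],"dr":[0,0,0]},{"grip":1,"xyz":[-0.1,-0.014,0],"dr":[0,0,0]},{"grip":1,"xyz":[-0.135,-0.018,0],"dr":[0,0,0]},{"grip":1,"xyz":[-0.165,-0.022,0],"dr":[0,0,0]},{"grip":1,"xyz":[-0.185,-0.025,0.02],"dr":[0,0,0]},{"grip":1,"xyz":[-0.191,-0.026,0.05],"dr":[0,0,0]},{"grip":1,"xyz":[-0.191,-0.026,0.085],"dr":[0,0,0]},{"grip":1,"xyz":[-0.191,-0.026,0.12],"dr":[0,0,0]},{"grip":1,"xyz":[-0.191,-0.026,0.14],"dr":[0,0,0]},{"grip":1,"xyz":[-0.191,-0.026,0.15],"dr":[0,0,0]},{"grip":1,"xyz":[-0.191,-0.026,0.15],"dr":[0,0,0]}]'
python3 d.py "[.565,-.372,.078]"
python3 - <<'E'
from h import *
a=ctrl.read_camera("scene")[:,:,::-1][190:290,120:250];cv2.imwrite("pics/s1.png",cv2.resize(a,None,fx=5.5,fy=5.5,interpolation=cv2.INTER_CUBIC))
print((proj("scene",[.565,-.372,.078])-[120,190])*5.5,(proj("scene",[.565,-.372,.111])-[120,190])*5.5)
E
```

```text
time: 3.1
eef_pos: [0.5633, -0.3688, 0.1072]
tcp_rot: [0.561, 0.828, 0.0, -0.004]
contact_force: [0.1, 0.2, 0.6]
opening: 0.001
t 3.1 pos [ 0.5633 -0.3688  0.1072] F [0.06 0.22 0.58] q [-0.73  0.4   1.66 -0.    1.08 -2.68] open 0.0012718818977685245
tool delta [-0.0038  0.0005  0.0292]  tooly [ 0.929  0.371 -0.003] z [-0.0054  0.0048 -1.    ]
yaw err 0.001121567934381155
[302.36476136 295.07587978] [289.96240237 250.72228221]
```

View pics/s1.png

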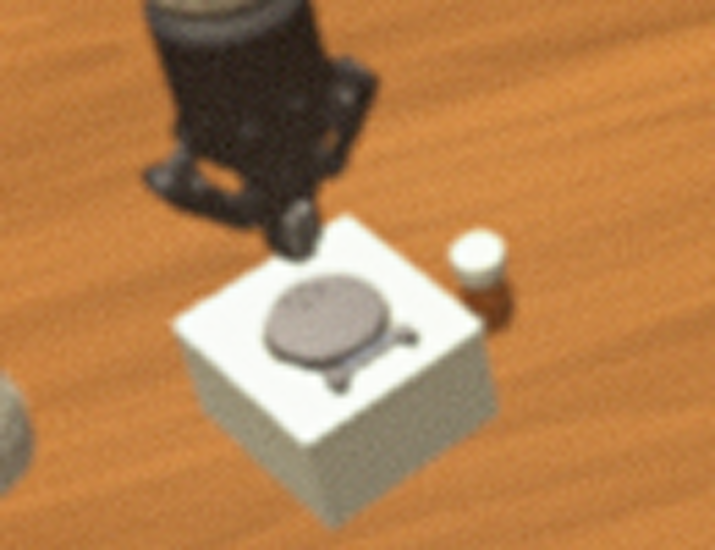

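The shut fingertips are over the ribs: the tip is at (297,258) and the ribs at about (310,293), against (302,295) predicted. Next I lower to just above the hatch, centre, and settle.

```bash
python3 -m jog '[{"grip":1,"xyz":[0,0,0.005],"dr":[0,0,0]},{"grip":1,"xyz":[0,0,0.01],"dr":[0,0,0]},{"grip":1,"xyz":[0,0,0.015],"dr":[0,0,0]},{"grip":1,"xyz":[0,0,0.02],"dr":[0,0,0]},{"grip":1,"xyz":[0,0,0.023],"dr":[0,0,0]},{"grip":1,"xyz":[0,0,0.023],"dr":[0,0,0]},{"grip":1,"xyz":[0,0,0.023],"dr":[0,0,0]},{"grip":1,"xyz":[0,0,0.023],"dr":[0,0,0]}]'
python3 d.py "[.565,-.372,.078]"
```

```text
time: 3.82
eef_pos: [0.5652, -0.3705, 0.0885]
tcp_rot: [0.561, 0.828, -0.0, 0.0]
contact_force: [-0.7, 0.6, 0.6]
opening: 0.0
t 3.8167 pos [ 0.5652 -0.3705  0.0885] F [-0.71  0.62  0.63] q [-0.73  0.43  1.67 -0.    1.04 -2.68] open 0.00041461635355151606
tool delta [-0.0014 -0.0008  0.0105]  tooly [0.929 0.371 0.   ] z [ 3.e-04 -3.e-04 -1.e+00]
yaw err 0.0010362289320938987
```

```bash
python3 -m jog '[{"grip":1,"xyz":[-0.001,-0.001,0.004],"dr":[0,0,0]},{"grip":1,"xyz":[-0.001,-0.001,0.008],"dr":[0,0,0]},{"grip":1,"xyz":[-0.001,-0.001,0.01],"dr":[0,0,0]},{"grip":1,"xyz":[-0.001,-0.001,0.012],"dr":[0,0,0]},{"grip":1,"xyz":[-0.001,-0.001,0.0135],"dr":[0,0,0]},{"grip":1,"xyz":[-0.001,-0.001,0.015],"dr":[0,0,0]},{"grip":1,"xyz":[-0.001,-0.001,0.016],"dr":[0,0,0]},{"grip":1,"xyz":[-0.001,-0.001,0.016],"dr":[0,0,0]},{"grip":1,"xyz":[-0.001,-0.001,0.016],"dr":[0,0,0]}]'
python3 d.py "[.565,-.372,.072]"
```

```text
time: 4.57
eef_pos: [0.5643, -0.3718, 0.0726]
tcp_rot: [0.561, 0.828, -0.0, -0.0]
contact_force: [-2.8, -0.6, 4.2]
opening: -0.001
t 4.5667 pos [ 0.5643 -0.3718  0.0726] F [-2.83 -0.6   4.22] q [-0.73  0.45  1.68 -0.    1.02 -2.68] open -0.0008360218075335478
tool delta [-0.0004  0.0005  0.0006]  tooly [ 0.929  0.371 -0.001] z [-5.e-04 -3.e-04 -1.e+00]
yaw err 0.0009193281433081854
```

The hatch is 5.4 mm down at about 4 N, which is past the latch point. Now I let go and retreat quickly upward, and a little forward, away from the hinge.

```bash
python3 -m jog '[{"grip":1,"xyz":[0,-0.01,-0.04],"dr":[0,0,0]},{"grip":1,"xyz":[0,-0.025,-0.075],"dr":[0,0,0]},{"grip":1,"xyz":[0,-0.04,-0.11],"dr":[0,0,0]},{"grip":1,"xyz":[0,-0.06,-0.14],"dr":[0,0,0]},{"grip":1,"xyz":[0,-0.08,-0.165],"dr":[0,0,0]},{"grip":1,"xyz":[0,-0.1,-0.18],"dr":[0,0,0]},{"grip":1,"xyz":[0,-0.1,-0.18],"dr":[0,0,0]},{"grip":1,"xyz":[0,-0.1,-0.18],"dr":[0,0,0]},{"grip":1,"xyz":[0,-0.1,-0.18],"dr":[0,0,0]},{"grip":1,"xyz":[0,-0.1,-0.18],"dr":[0,0,0]},{"grip":1,"xyz":[0,-0.1,-0.18],"dr":[0,0,0]},{"grip":1,"xyz":[0,-0.1,-0.18],"dr":[0,0,0]}]'
python3 d.py "[.565,-.372,.072]"
python3 - <<'E'
from h import *
im=ctrl.read_camera("scene")[:,:,::-1];cv2.imwrite("pics/s2f.png",im)
a=im[190:290,120:250];cv2.imwrite("pics/s2.png",cv2.resize(a,None,fx=5.5,fy=5.5,interpolation=cv2.INTER_CUBIC))
E
```

```text
time: 5.57
eef_pos: [0.472, -0.4079, 0.2506]
tcp_rot: [0.56, 0.828, 0.0, -0.001]
contact_force: [0.8, -0.8, -0.9]
opening: 0.002
t 5.5667 pos [ 0.472  -0.4079  0.2506] F [ 0.8  -0.84 -0.88] q [-0.88  0.16  1.69  0.    1.29 -2.83] open 0.0023881084825150807
tool delta [-0.0017  0.0997  0.1786]  tooly [ 0.928  0.372 -0.001] z [-0.0014  0.0021 -1.    ]
yaw err 6.839175202013418e-05
```

View pics/s2.png

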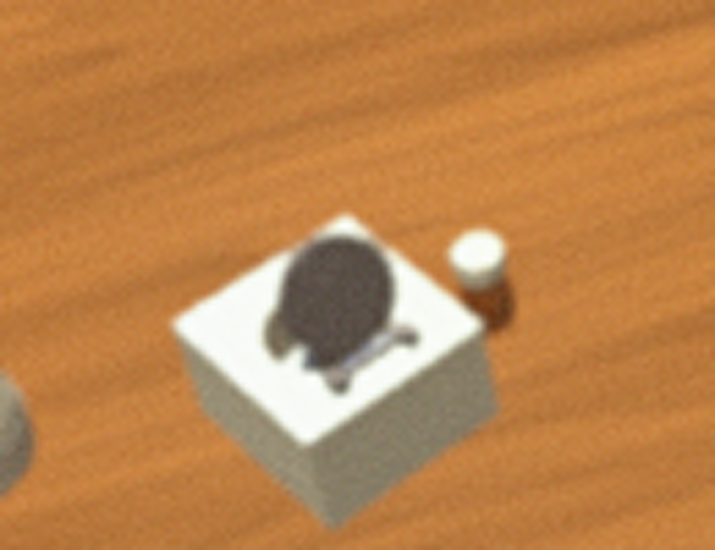

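The hatch is open: it stands up at (338,300) with the port visible at (275,330). Joint 6 is close to its limit, so I unwind it in place, well clear, and keep watching for two seconds or more.

```bash
python3 -m jog '[{"grip":1,"xyz":[0,0,0],"dr":[0,0,0.05]},{"grip":1,"xyz":[0,0,0],"dr":[0,0,0.12]},{"grip":1,"xyz":[0,0,0],"dr":[0,0,0.2]},{"grip":1,"xyz":[0,0,0],"dr":[0,0,0.25]},{"grip":1,"xyz":[0,0,0],"dr":[0,0,0.25]},{"grip":1,"xyz":[0,0,0],"dr":[0,0,0.25]},{"grip":1,"xyz":[0,0,0],"dr":[0,0,0.25]},{"grip":1,"xyz":[0,0,0],"dr":[0,0,0.25]},{"grip":1,"xyz":[0,0,0],"dr":[0,0,0.25]},{"grip":1,"xyz":[0,0,0],"dr":[0,0,0.25]},{"grip":1,"xyz":[0,0,0],"dr":[0,0,0.25]},{"grip":1,"xyz":[0,0,0],"dr":[0,0,0.25]}]'
python3 -m jog '[{"grip":1,"xyz":[0,0,0],"dr":[0,0,0]},{"grip":1,"xyz":[0,0,0],"dr":[0,0,0]},{"grip":1,"xyz":[0,0,0],"dr":[0,0,0]},{"grip":1,"xyz":[0,0,0],"dr":[0,0,0]},{"grip":1,"xyz":[0,0,0],"dr":[0,0,0]},{"grip":1,"xyz":[0,0,0],"dr":[0,0,0]},{"grip":1,"xyz":[0,0,0],"dr":[0,0,0]},{"grip":1,"xyz":[0,0,0],"dr":[0,0,0]},{"grip":1,"xyz":[0,0,0],"dr":[0,0,0]},{"grip":1,"xyz":[0,0,0],"dr":[0,0,0]},{"grip":1,"xyz":[0,0,0],"dr":[0,0,0]},{"grip":1,"xyz":[0,0,0],"dr":[0,0,0]}]'
python3 -m jog '[{"grip":1,"xyz":[0,0,0],"dr":[0,0,0]},{"grip":1,"xyz":[0,0,0],"dr":[0,0,0]},{"grip":1,"xyz":[0,0,0],"dr":[0,0,0]},{"grip":1,"xyz":[0,0,0],"dr":[0,0,0]},{"grip":1,"xyz":[0,0,0],"dr":[0,0,0]},{"grip":1,"xyz":[0,0,0],"dr":[0,0,0]}]'
python3 d.py "[.565,-.372,.072]"
python3 - <<'E'
from h import *
im=ctrl.read_camera("scene")[:,:,::-1];cv2.imwrite("pics/s3f.png",im)
b=cv2.imread("pics/s2f.png");o=cv2.imread("pics/scene0.png")
d=cv2.absdiff(im,b).max(2);print("hatch region diff",(d[220:290,140:230]>40).sum())
d=cv2.absdiff(im,o).max(2)>50;n,l,st,_=cv2.connectedComponentsWithStats(cv2.morphologyEx(d.astype(np.uint8),cv2.MORPH_OPEN,np.ones((2,2))));print("changed vs start",[x.tolist() for x in st[1:] if x[4]>6])
E
```

```text
time: 6.62
eef_pos: [0.4717, -0.4088, 0.2524]
tcp_rot: [0.66, 0.752, 0.0, 0.0]
contact_force: [0.3, 0.2, -0.0]
opening: 0.003
time: 7.62
eef_pos: [0.4717, -0.4087, 0.2523]
tcp_rot: [0.66, 0.752, -0.0, 0.0]
contact_force: [0.2, 0.6, 0.6]
opening: 0.003
time: 8.12
eef_pos: [0.4717, -0.4087, 0.2523]
tcp_rot: [0.66, 0.752, 0.0, 0.0]
contact_force: [-0.4, 0.5, -0.2]
opening: -0.001
t 8.1167 pos [ 0.4717 -0.4087  0.2523] F [-0.43  0.48 -0.18] q [-0.88  0.16  1.69  0.    1.29 -2.58] open -0.0009788941926094418
tool delta [0.0243 0.0973 0.1803]  tooly [0.992 0.13  0.   ] z [ 0.  0. -1.]
yaw err 0.2510241609799706
hatch region diff 0
changed vs start [[168, 0, 63, 49, 1394], [230, 0, 21, 40, 531], [266, 0, 18, 34, 459], [328, 0, 20, 9, 122], [351, 0, 12, 4, 34], [366, 0, 62, 36, 1250], [385, 37, 40, 44, 845], [247, 38, 44, 80, 2415], [224, 43, 31, 43, 681], [86, 55, 99, 129, 3984], [127, 56, 14, 6, 52], [108, 61, 6, 5, 17], [98, 64, 44, 19, 496], [207, 80, 3, 3, 8], [207, 92, 6, 8, 39], [215, 102, 3, 5, 11], [170, 233, 23, 23, 385], [173, 255, 4, 3, 11]]
```

View pics/s3f.png

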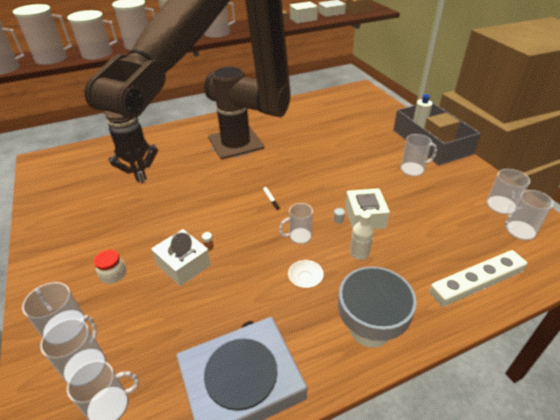

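The round hatch stands open at (180,244) and hasn't moved in 2.5 s. The square hatch at (368,200) is shut. Apart from the arm, only the round hatch differs from the first picture, and the hand is clear.

```bash
python3 -c "
from plant import ctrl
print(ctrl.sign_off())"
```

```text
the job is handed in; nothing more can be done
None
```

The round hatch is open and the job is handed in. I pressed it once at the ribs with the shut fingertips, 5.4 mm down at about 4 N, and pulled the hand up and away; it popped up by itself.

- **Stays open:** a picture about 2.5 s after the first one of the open hatch showed no change in that area.
- **Rest of the bench:** compared with the first scene picture, only the arm and the round hatch had changed. The square hatch is shut and nothing else had moved.
- **Hand and time:** the hand ended about 0.25 m above the bench and clear, with only sensor noise on the force reading. The clock was about 8 s at hand-in.

No check failed. Joint 6 came within 0.01 rad of its limit as I pulled back; I turned it back to -2.58 while watching the hatch.

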